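# Pump the receiver up until the indicator pin stands out, then shut it off

## Task

Pump the blue hand pump by pressing its black plunger knob fully down and letting it rise fully again, as often as it takes, until the red indicator pin stands fully out of its housing with its green foot band showing. Only then push the yellow-tipped shut-off lever all the way over, away from its starting side, to trap the charge, and leave the plunger risen. Press and push only: do not touch the pin itself, and leave the loose parts around the unit where they are, neither lifted nor shifted.

Things in the scene. Friction and masses are not known exactly. Their poses are not given: they have to be found in the camera images.
- unit: Pump unit fixed on the bench: grey base plate 270 x 280 x 12 mm. Origin: centre of its underside, z = 0; x points to the lying grey tank's side, away from the robot (yaw within 0.45 rad), y left, z up. On it, mm: pump barrel dia 56, 142 high, at (-40, 80); aluminium pin housing 36 x 36, top 105, at (-40, 0); valve block 50 x 44, top 44, at (-40, -85); tank dia 84 along y at x 78, top 110.
- plunger_top (a point): Centre of the top face of the round black plunger knob (diameter 48 mm, 22 mm thick, flat on top) of the blue pump; 200 mm above the bench when the plunger is fully up, 170 mm when fully down.
- plunger (a joint): Plunger stroke in m: 0 fully up, 0.03 down on its stop. A spring lifts it when let go: 5 N at the top to 11 N at the bottom, plus damping of 15 N per m/s. The pin is raised while the plunger RISES after a press. Only a nearly full stroke counts: pressed to 0.026 or more, let up again to less than 0.002.
- pin (a joint): How far the indicator pin stands out, in m: starts between 0 and 0.015, fully out at about 0.05 (more strokes do no more). A full stroke lifts it 10 mm, the first one 1 to 13 mm: 4 or 5 full strokes are usual. It stays out between strokes and while the plunger is pressed.
- pin_top (a point): Centre of the top of the red indicator pin (diameter 12 mm) that rises from the aluminium housing, 80 mm beside the plunger: 109 mm above the bench when fully in, about 159 mm when fully out. Its lowest 13 mm are green and show wholly only when it is fully out. Not to be touched.
- lever (a joint): Shut-off lever angle in rad: starts between 0 and 0.1 (open; at 0 it leans 0.5 rad from upright to the unit's -x side) and swings towards the unit's +x (the tank) to its stop at 1.0 (shut, leaning 0.5 rad the other way). It stays where it is left; about 3 N at the tip moves it.
- lever_tip (a point): Centre of the yellow ball (diameter 26 mm) ending the shut-off lever, a 10 mm steel rod. Its arc has radius 80 mm about a hinge along the unit's y axis at x -40, y -85, z 46 mm in the unit's frame: 116 mm above the bench at either end, 126 mm midway, from 38 mm on the -x side of the hinge to 38 mm on the +x side.
- fitting: Loose brass pipe fitting standing on the bench, diameter 42 mm, 54 mm high; origin at the centre of its underside. A bystander.
- jar: Loose jar with white cap and blue label, diameter 60 mm, 70 mm high; origin at the centre of its underside. A bystander.
- filter: Loose orange filter cartridge, diameter 60 mm, 65 mm high; origin at the centre of its underside. A bystander.
- screwdriver: Loose screwdriver with a black handle lying on the bench in front of the unit, about 200 mm long along its own x axis, about 30 mm high. A bystander.

How it is judged:
On the way, in this order (a step that is already met when the one before it is completed fails the run):
1. the indicator pin has been pumped fully out (more than 47.5 mm) while the shut-off lever was still open (value of joint pin above 0.0475 m and value of joint lever below 0.3 rad), for 0.2 s.
2. the shut-off lever is pushed all the way over (more than 0.92 rad) (value of joint lever above 0.92 rad and value of joint pin above 0.0475 m), for 0.2 s.
At the end, for the whole second after the job is handed in: The pin stands more than 47.5 mm out, the lever is more than 0.92 rad over towards the tank, and the plunger is up again to within 3 mm (all of step 2 and value of joint plunger below 0.003 m); the robot touches nothing.
It fails at once if the indicator pin is touched by the robot (contact force between any of the fingers, the arm and pin above 0.5 N).
It fails at once if a loose part is lifted or moved more than 20 mm (distance of any of fitting, jar, filter, screwdriver from where it was at the start of the episode above 0.02 m).
It also fails if it takes over 54 s, if anything falls off the work surface, if the arm or the gripper's body presses on something with over 40 N, if the wrist force passes 120 N, or if a joint passes its speed limit or range.

## Robot

A 6-joint arm with a two-finger parallel gripper is mounted at the origin on the work surface. World frame = base frame: x ahead of the robot, y to its left, z up, the work surface at z = 0. Lengths are in m, angles in rad, forces in N, time in s.
With the tool pointing down it reaches from about 0.25 to 0.775 m from the base axis. Payload 4 kg.
Tool frame: the origin (TCP) lies at the very end of the fingers, on their centre line; the grasp point (between the pads) lies 19 mm behind it; z points along the fingers, y is the line along which they close (so a half turn about z gives the same grasp; the last joint's range is limited). The gripper opens to 85 mm and grips with 20 to 120 N. Pads are 22 mm wide; open, the fingers measure 114 mm over their backs; the gripper's body (76 mm by 85 mm) begins 54 mm behind the grasp point. The pads swing forward as they close: fully open they stand 13 mm farther back than shut.
Start: joints at [1.238, 0.087, 1.371, -0, 1.684, -0.103], TCP at [0.125, 0.536, 0.231] pointing down, gripper open.
Joint ranges: [-3.1, 3.1], [-0.76, 2.03], [0.27, 2.55], [-1.08, 4.22], [0.17, 2.65], [-2.57, 2.57]. Speed limits (rad/s): [2.79, 2.79, 3.14, 3.14, 3.14, 3.14].

## Interface

Orientations are given as [roll, pitch, yaw] about the fixed x, y, z axes, in that order (R = Rz(yaw) Ry(pitch) Rx(roll)).
In Python, from cell import status, eyes, sign_off gives the robot as it stands.
- The arm moves only by the tool jog_arm, never from a script. Its argument "deltas" is a list of rows, each a list of 3 entries, a list of its own where there are three numbers: the shift along the tool's x, y, z in m, then the turn, a rotation vector about the tool's x, y, z in rad, then the opening, from -1 (shut) to 1 (fully open). A call has 1 to 5 rows; each row is the pose to reach, as a shift and turn from the pose commanded when the call began, along the tool's axes at that moment; what a row does not reach only later rows make up. A row lasts 1/10 s, in which the tool goes at most 50 mm and 8.59 degrees, less where a joint would pass 70% of its speed; a pose out of reach is approached as far as the arm can. A call with a gripper value outside its range is refused whole. The fingers move at their own pace and stop on an object; the grip force is fixed at half the most. Time passes only in rows, so rows that repeat a pose let the fingers close. It gives the time, the measured TCP pose, the force, the opening and the grip force at its end, in the units of the state.
- status.sense(): the state, without advancing time (a new reading comes with each control period).
- eyes.camera(name): name is "side" or "top" or "wrist"; returns the picture (400x640x3 uint8, red, green, blue); there is no depth.
- eyes.get_calibration(name): a dict with "fx", "fy", "cx", "cy" (pixels), "rvec" (rotation vector, rad) and "tvec" (3), from world to camera coordinates, as OpenCV has them. Camera axes: x right, y down, z forward; pixel columns grow to the right and rows downward; lengths in m; the calibration is good to about 2 mm. A picture is of the moment at which its call begins: read the wrist's pose just before it. get_calibration takes no time and is no camera call; for the wrist camera it gives the pose at the moment of the call.
- sign_off(): hands the job in; it is judged then, once.
The state is a dict: "t": time; "qpos": joint angles; "joint_vel": joint speeds; "tau": joint torques, N m; "eef_pos": TCP position; "ee_rot": TCP orientation; "ft_force": force on the tool from outside, world axes, zero at the start; "ft_torque": the same for the moment, N m; "finger_gap": finger opening in m; "gripper_force": force on a finger pad.
Only numpy, scipy, OpenCV 4.12 (cv2) and the standard library are available. Lean on these libraries where they do the work, as an engineer would, in place of code of your own. Each camera call takes 0.05 s, during which the arm holds its last target. There are 200 camera calls.

## Working session

There is one attempt and no reset: what is moved stays moved. The work goes in short steps, Python scripts to look and compute and a tool call to move; the robot and the scene stay as the last step left them, time stands still between calls to the robot, and variables do not carry over. Pictures are saved under pics/ and viewed, at most 10 in all, crops included, and the job is handed in when it is done.

Besides the shell and the picture viewer there is one more tool, called after "Request:" by a JSON object that holds its "method" and its "body", one argument or row to a line. jog_arm: Moves the arm, as the interface text tells. Its arguments: {"type":"object","properties":{"deltas":{"type":"array","items":{"type":"array"}}},"required":["deltas"]}

```bash
mkdir -p pics; python3 - <<'E'
from cell import status, eyes
import cv2,numpy as np
s=status.sense();print(s['t'],s['eef_pos'],s['ee_rot'],s['finger_gap'])
for n in("side","top"):
    im=eyes.camera(n);cv2.imwrite(f"pics/{n}0.png",im[:,:,::-1])
    c=eyes.get_calibration(n);print(n,{k:np.round(v,4).tolist() for k,v in c.items()})
E
```

```text
0.0 [0.12512865 0.53506462 0.23012004] [-3.13934919e+00 -2.13396548e-04  2.91175877e+00] 0.08526420263123974
side {'fx': 464.9763, 'fy': 464.9763, 'cx': 316.8173, 'cy': 199.6026, 'rvec': [2.125, -0.1249, 0.0673], 'tvec': [-0.5069, 0.1778, 1.2668]}
top {'fx': 436.8691, 'fy': 436.8691, 'cx': 327.0441, 'cy': 203.6934, 'rvec': [2.179, -2.1222, 0.1704], 'tvec': [0.0281, 0.5521, 1.1611]}
```

View pics/side0.png

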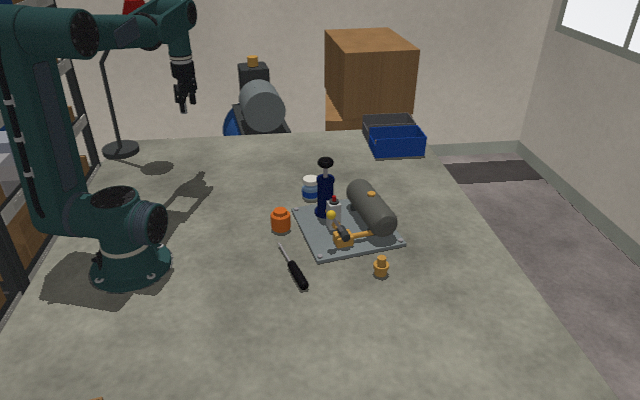

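View pics/top0.png

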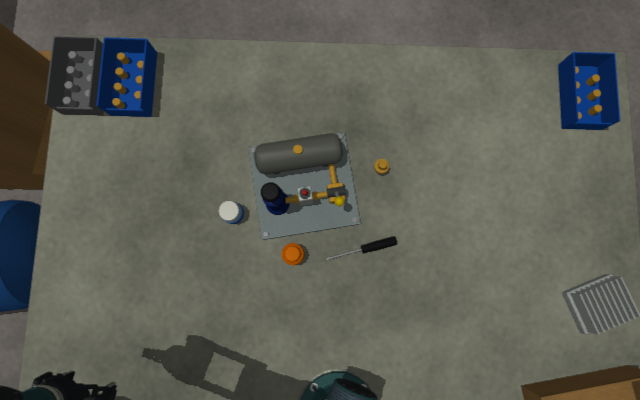

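The side view shows the knob near (325,162), the pin near (334,199) and the ball near (331,214). In the top view they are near (271,191), (305,193) and (340,200). I'll enlarge both for better pixel positions.

```bash
python3 - <<'E'
import cv2,numpy as np
a=cv2.imread("pics/side0.png")[145:265,285:415];b=cv2.imread("pics/top0.png")[125:245,240:370]
f=lambda i:cv2.resize(i,(390*2//2,360),interpolation=cv2.INTER_CUBIC)
cv2.imwrite("pics/c0.png",np.hstack([f(a),f(b)]))
E
```

```text
(no output)
```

View pics/c0.png

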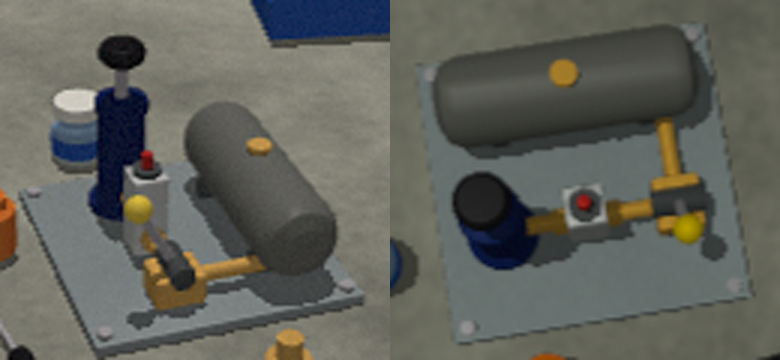

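In the 3x crops, the side view (left) has the knob top at (122,48), ball at (138,209) and pin at (147,152). The top view (right) has the knob at (480,197), ball at (688,229), pin at (584,202), and plate corners at (418,65), (462,343), (750,296) and (705,25).

```bash
cat > h.py <<'E'
import cv2,numpy as np
from cell import status,eyes
def P(c):
    R=cv2.Rodrigues(np.array(c['rvec'],float))[0];t=np.array(c['tvec'],float).reshape(3,1)
    K=np.array([[c['fx'],0,c['cx']],[0,c['fy'],c['cy']],[0,0,1.]]);return K@np.hstack([R,t])
def tri(Ps,uvs):
    x=cv2.triangulatePoints(Ps[0],Ps[1],np.array(uvs[0],float).reshape(2,1),np.array(uvs[1],float).reshape(2,1));return (x[:3]/x[3]).ravel()
def onz(Pm,uv,z):
    H=np.c_[Pm[:,0],Pm[:,1],Pm[:,2]*z+Pm[:,3]];v=np.linalg.solve(H,[*uv,1]);return v[:2]/v[2]
E
python3 - <<'E'
from h import *
S=P(eyes.get_calibration("side"));T=P(eyes.get_calibration("top"))
s=lambda u,v:(285+(u-1)/3,145+(v-1)/3);t=lambda u,v:(240+(u-391)/3,125+(v-1)/3)
np.set_printoptions(precision=4,suppress=True)
k=tri((S,T),(s(122,48),t(480,197)));p=tri((S,T),(s(147,152),t(584,202)));l=tri((S,T),(s(138,209),t(688,229)))
print(k,p,l)
c=np.array([onz(T,t(*q),.012) for q in((418,65),(462,343),(750,296),(705,25))]);d=np.array([onz(S,s(*q),.012) for q in((20,190),(98,353),(362,298))])
print(c,d)
e=((c[0]-c[1])+(c[3]-c[2]))/2;yaw=np.arctan2(e[1],e[0]);o=c.mean(0);print(o,yaw)
R=np.array([[np.cos(yaw),-np.sin(yaw)],[np.sin(yaw),np.cos(yaw)]])
for n,a in(("knob",(-.04,.08)),("pin",(-.04,0)),("hinge",(-.04,-.085)),("tip0",(-.078,-.085)),("tip1",(-.002,-.085))):print(n,o+R@a)
for n in 'kp':print(onz(T,t(480,197) if n=='k' else t(584,202),.2 if n=='k' else .115))
E
```

```text
[0.5576 0.1831 0.1907] [0.5702 0.1026 0.1181] [0.5493 0.0126 0.1135]
[[ 0.7152  0.27  ]
 [ 0.4515  0.2158]
 [ 0.5023 -0.0504]
 [ 0.7629 -0.0033]] [[ 0.4535  0.214 ]
 [ 0.5043 -0.0638]
 [ 0.7628 -0.0127]]
[0.608 0.108] 0.1909231384632173
knob [0.5535 0.179 ]
pin [0.5687 0.1004]
hinge [0.5848 0.017 ]
tip0 [0.5475 0.0098]
tip1 [0.6221 0.0242]
[0.5561 0.1819]
[0.5691 0.1028]
```

The triangulated points agree with the unit geometry (yaw 0.19): knob (0.556, 0.181), pin (0.569, 0.102), ball (0.549, 0.012). Now I'll move above the knob with the fingers shut.

Request:
{"method": "jog_arm", "body": {
  "deltas": [
    [[-0.5,-0.246,0],[0,0,-0.42],-1],
    [[-0.5,-0.246,0],[0,0,-0.42],-1],
    [[-0.5,-0.246,0],[0,0,-0.42],-1],
    [[-0.5,-0.246,0],[0,0,-0.42],-1],
    [[-0.5,-0.246,0],[0,0,-0.42],-1]
  ]
}}

```text
t: 0.6
eef_pos: [0.3092, 0.3845, 0.2309]
ee_rot: [-3.141, -0.0, -2.95]
ft_force: [0.9, 1.5, -0.8]
finger_gap: 0.0123
gripper_force: 0.0
```

```bash
cat >> h.py <<'E'
from scipy.spatial.transform import Rotation as Ro
def rel(g,yaw=3.33):
    s=status.sense();R=Ro.from_euler('xyz',s['ee_rot']);D=Ro.from_euler('xyz',[np.pi,0,yaw])
    print(s['t'],np.round(s['eef_pos'],4),np.round(s['ee_rot'],3),'F',np.round(s['ft_force'],1),'shift',np.round(R.inv().apply(np.array(g)-s['eef_pos']),4),'turn',np.round((R.inv()*D).as_rotvec(),3))
E
python3 -c "
from h import *
rel([.556,.181,.23])"
```

```text
0.6 [0.3092 0.3845 0.2309] [-3.141 -0.    -2.95 ] F [ 0.9  1.5 -0.8] shift [-0.2036 -0.2467  0.0009] turn [-0.    -0.     0.003]
```

Request:
{"method": "jog_arm", "body": {
  "deltas": [
    [[-0.15,-0.18,0],[0,0,0],-1],
    [[-0.15,-0.18,0],[0,0,0],-1],
    [[-0.15,-0.18,0],[0,0,0],-1],
    [[-0.15,-0.18,0],[0,0,0],-1],
    [[-0.15,-0.18,0],[0,0,0],-1]
  ]
}}

```text
t: 1.1
eef_pos: [0.4915, 0.235, 0.2306]
ee_rot: [-3.141, -0.001, -2.954]
ft_force: [-0.4, -0.1, -1.1]
finger_gap: -0.0001
gripper_force: 0.0
```

```bash
python3 -c "
from h import *
rel([.556,.181,.23])"
```

```text
1.1 [0.4915 0.235  0.2306] [-3.141e+00 -1.000e-03 -2.954e+00] F [-0.4 -0.1 -1.1] shift [-0.0533 -0.065   0.0006] turn [-0.001 -0.001 -0.001]
```

Request:
{"method": "jog_arm", "body": {
  "deltas": [
    [[-0.053,-0.065,0],[0,0,0],-1],
    [[-0.053,-0.065,0],[0,0,0],-1],
    [[-0.053,-0.065,0.015],[0,0,0],-1],
    [[-0.053,-0.065,0.015],[0,0,0],-1]
  ]
}}

```text
t: 1.5
eef_pos: [0.5528, 0.183, 0.2128]
ee_rot: [3.141, -0.007, -2.953]
ft_force: [-0.5, -0.2, 0.0]
finger_gap: 0.0001
gripper_force: 0.0
```

```bash
python3 -c "
from h import *
rel([.556,.181,.17])
a=eyes.camera('side')[95:245,265:395];b=eyes.camera('top')[115:265,225:355]
cv2.imwrite('pics/c1.png',np.hstack([cv2.resize(i,None,fx=3,fy=3,interpolation=2) for i in(a,b)])[:,:,::-1])"
```

```text
1.5 [0.5528 0.183  0.2128] [ 3.141 -0.007 -2.953] F [-0.5 -0.2  0. ] shift [-0.003  -0.0025  0.0428] turn [ 0.    -0.007  0.   ]
```

View pics/c1.png

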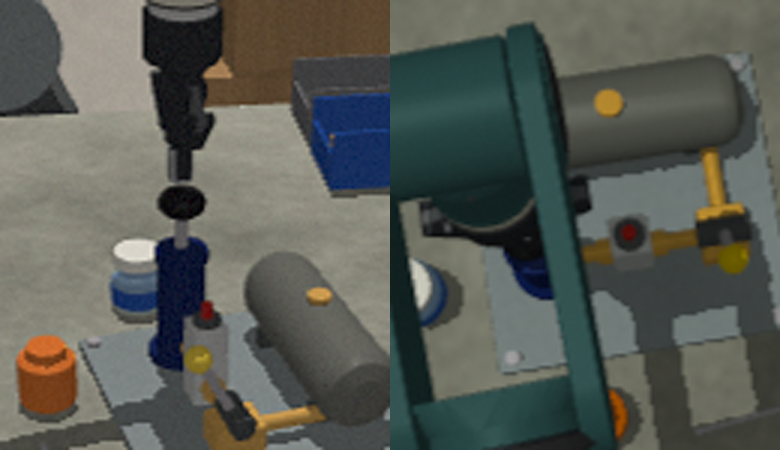

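The shut fingers (180,180) hang centred over the knob (182,200), and the pin and lever are clear. First press.

Request:
{"method": "jog_arm", "body": {
  "deltas": [
    [[0,0,0.03],[0,0,0],-1],
    [[0,0,0.044],[0,0,0],-1],
    [[0,0,0.044],[0,0,0],-1],
    [[0,0,0.044],[0,0,0],-1]
  ]
}}

```text
t: 2.0
eef_pos: [0.5552, 0.1854, 0.176]
ee_rot: [3.141, 0.008, -2.949]
ft_force: [1.2, -0.4, 7.7]
finger_gap: 0.0001
gripper_force: 3.9
```

Request:
{"method": "jog_arm", "body": {
  "deltas": [
    [[0,0,0.005],[0,0,0],-1],
    [[0,0,0.005],[0,0,0],-1],
    [[0,0,0.005],[0,0,0],-1]
  ]
}}

```text
t: 2.3
eef_pos: [0.5552, 0.1854, 0.1718]
ee_rot: [3.141, 0.008, -2.949]
ft_force: [1.0, -0.7, 8.4]
finger_gap: -0.0001
gripper_force: 4.4
```

Request:
{"method": "jog_arm", "body": {
  "deltas": [
    [[0,0,0.004],[0,0,0],-1],
    [[0,0,0.004],[0,0,0],-1],
    [[0,0,-0.04],[0,0,0],-1],
    [[0,0,-0.04],[0,0,0],-1],
    [[0,0,-0.04],[0,0,0],-1]
  ]
}}

```text
t: 2.8
eef_pos: [0.554, 0.1851, 0.21]
ee_rot: [3.141, 0.004, -2.949]
ft_force: [-0.0, 0.2, -0.7]
finger_gap: 0.0001
gripper_force: 0.0
```

Request:
{"method": "jog_arm", "body": {
  "deltas": [
    [[0,0,0.02],[0,0,0],-1],
    [[0,0,0.04],[0,0,0],-1],
    [[0,0,0.04],[0,0,0],-1],
    [[0,0,0.04],[0,0,0],-1]
  ]
}}

```text
t: 3.2
eef_pos: [0.5555, 0.1852, 0.1706]
ee_rot: [3.141, 0.008, -2.95]
ft_force: [1.3, 0.3, 9.7]
finger_gap: 0.0
gripper_force: 4.6
```

Request:
{"method": "jog_arm", "body": {
  "deltas": [
    [[0,0,0.001],[0,0,0],-1],
    [[0,0,-0.04],[0,0,0],-1],
    [[0,0,-0.04],[0,0,0],-1],
    [[0,0,-0.04],[0,0,0],-1],
    [[0,0,-0.04],[0,0,0],-1]
  ]
}}

```text
t: 3.7
eef_pos: [0.5528, 0.1839, 0.2054]
ee_rot: [3.142, -0.003, -2.951]
ft_force: [-0.3, -0.5, -0.2]
finger_gap: 0.0005
gripper_force: 0.0
```

Request:
{"method": "jog_arm", "body": {
  "deltas": [
    [[0,0,0.02],[0,0,0],-1],
    [[0,0,0.041],[0,0,0],-1],
    [[0,0,0.041],[0,0,0],-1],
    [[0,0,0.041],[0,0,0],-1]
  ]
}}

```text
t: 4.1
eef_pos: [0.5546, 0.1843, 0.17]
ee_rot: [3.141, 0.005, -2.951]
ft_force: [-3.5, 0.6, 15.0]
finger_gap: 0.0
gripper_force: 7.8
```

Request:
{"method": "jog_arm", "body": {
  "deltas": [
    [[0,0,0],[0,0,0],-1],
    [[0,0,-0.04],[0,0,0],-1],
    [[0,0,-0.04],[0,0,0],-1],
    [[0,0,-0.04],[0,0,0],-1],
    [[0,0,-0.04],[0,0,0],-1]
  ]
}}

```text
t: 4.6
eef_pos: [0.5529, 0.1836, 0.2039]
ee_rot: [-3.142, -0.004, -2.951]
ft_force: [-0.7, -0.2, -0.3]
finger_gap: 0.0001
gripper_force: 0.0
```

```bash
python3 -c "
from h import *
rel([.556,.181,.17])
a=eyes.camera('side')[95:245,265:395];b=eyes.camera('top')[115:265,225:355]
cv2.imwrite('pics/c2.png',np.hstack([cv2.resize(i,None,fx=3,fy=3,interpolation=2) for i in(a,b)])[:,:,::-1])"
```

```text
4.6 [0.5529 0.1836 0.2039] [-3.142 -0.004 -2.951] F [-0.7 -0.2 -0.3] shift [-0.0026 -0.0031  0.0339] turn [-0.    -0.004  0.002]
```

View pics/c2.png

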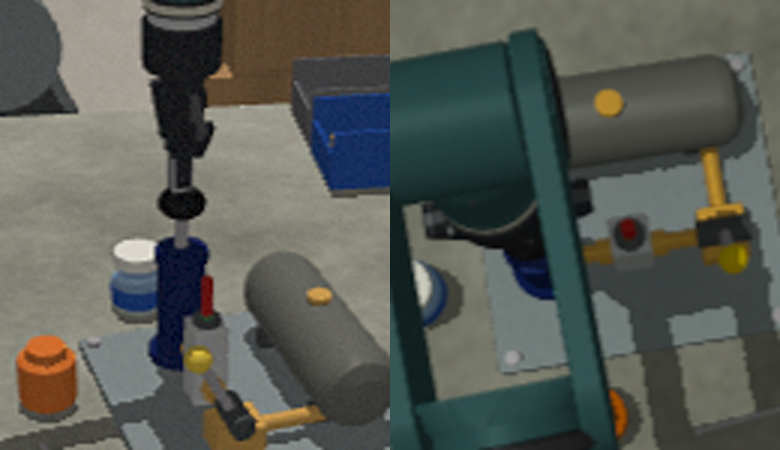

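After three strokes the pin top has climbed from about (208,301) to (208,277), with no green yet. I'll give it two more strokes.

Request:
{"method": "jog_arm", "body": {
  "deltas": [
    [[0,0,0.02],[0,0,0],-1],
    [[0,0,0.039],[0,0,0],-1],
    [[0,0,0.039],[0,0,0],-1],
    [[0,0,0.039],[0,0,0],-1]
  ]
}}

```text
t: 5.1
eef_pos: [0.5551, 0.184, 0.17]
ee_rot: [3.141, 0.005, -2.951]
ft_force: [-1.1, -0.7, 11.9]
finger_gap: 0.0003
gripper_force: 6.3
```

Request:
{"method": "jog_arm", "body": {
  "deltas": [
    [[0,0,0],[0,0,0],-1],
    [[0,0,-0.042],[0,0,0],-1],
    [[0,0,-0.042],[0,0,0],-1],
    [[0,0,-0.042],[0,0,0],-1],
    [[0,0,-0.042],[0,0,0],-1]
  ]
}}

```text
t: 5.6
eef_pos: [0.5532, 0.1836, 0.2074]
ee_rot: [-3.142, -0.003, -2.951]
ft_force: [-0.7, -0.3, -0.3]
finger_gap: 0.0
gripper_force: 0.0
```

Request:
{"method": "jog_arm", "body": {
  "deltas": [
    [[0,0,0.02],[0,0,0],-1],
    [[0,0,0.042],[0,0,0],-1],
    [[0,0,0.042],[0,0,0],-1],
    [[0,0,0.042],[0,0,0],-1]
  ]
}}

```text
t: 6.0
eef_pos: [0.5553, 0.184, 0.17]
ee_rot: [3.141, 0.006, -2.951]
ft_force: [0.7, 0.5, 11.9]
finger_gap: 0.0002
gripper_force: 6.0
```

Request:
{"method": "jog_arm", "body": {
  "deltas": [
    [[0,0,0],[0,0,0],-1],
    [[0,0,-0.042],[0,0,0],-1],
    [[0,0,-0.042],[0,0,0],-1],
    [[0,0,-0.042],[0,0,0],-1],
    [[0,0,-0.042],[0,0,0],-1]
  ]
}}

```text
t: 6.5
eef_pos: [0.553, 0.1835, 0.2069]
ee_rot: [-3.142, -0.004, -2.951]
ft_force: [-0.1, -0.9, 0.6]
finger_gap: -0.0001
gripper_force: 0.0
```

```bash
python3 -c "
from h import *
rel([.556,.181,.17])
a=eyes.camera('side')[150:230,300:370]
cv2.imwrite('pics/c3.png',cv2.resize(a,None,fx=7,fy=7,interpolation=2)[:,:,::-1])"
```

```text
6.5 [0.553  0.1835 0.2069] [-3.142 -0.004 -2.951] F [-0.1 -0.9  0.6] shift [-0.0026 -0.003   0.0369] turn [-0.    -0.004  0.002]
```

View pics/c3.png

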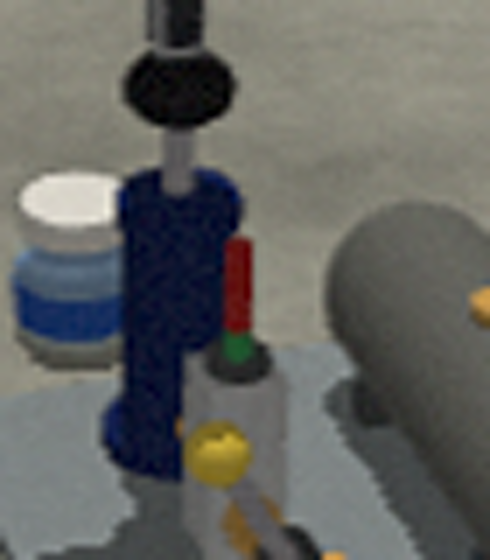

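The red part spans rows 238–332 and the green 332–360, so the pin is almost or fully out. Extra strokes do no harm, so I'll add one and compare.

Request:
{"method": "jog_arm", "body": {
  "deltas": [
    [[0,0,0.02],[0,0,0],-1],
    [[0,0,0.042],[0,0,0],-1],
    [[0,0,0.042],[0,0,0],-1],
    [[0,0,0.042],[0,0,0],-1]
  ]
}}

```text
t: 6.95
eef_pos: [0.5553, 0.1841, 0.1701]
ee_rot: [3.141, 0.005, -2.951]
ft_force: [-0.8, 0.6, 10.7]
finger_gap: -0.0001
gripper_force: 5.4
```

Request:
{"method": "jog_arm", "body": {
  "deltas": [
    [[0,0,0],[0,0,0],-1],
    [[0,0,-0.05],[0,0,0],-1],
    [[0,0,-0.06],[0,0,0],-1],
    [[0,0,-0.06],[0,0,0],-1],
    [[0,0,-0.06],[0,0,0],-1]
  ]
}}

```text
t: 7.45
eef_pos: [0.5535, 0.1836, 0.2255]
ee_rot: [3.142, -0.003, -2.951]
ft_force: [-0.3, 0.0, 0.1]
finger_gap: 0.0002
gripper_force: 0.0
```

```bash
python3 -c "
from h import *
rel([.521,.006,.22])
a=eyes.camera('side')[150:230,300:370]
a=cv2.resize(a,None,fx=7,fy=7,interpolation=2)[:,:,::-1]
b=cv2.imread('pics/c3.png')
cv2.imwrite('pics/c4.png',np.hstack([b[:,:390],a[:,:390]]))"
```

```text
7.45 [0.5535 0.1836 0.2255] [ 3.142e+00 -3.000e-03 -2.951e+00] F [-0.3  0.   0.1] shift [ 0.0654 -0.1683  0.0057] turn [ 0.    -0.003  0.002]
```

View pics/c4.png

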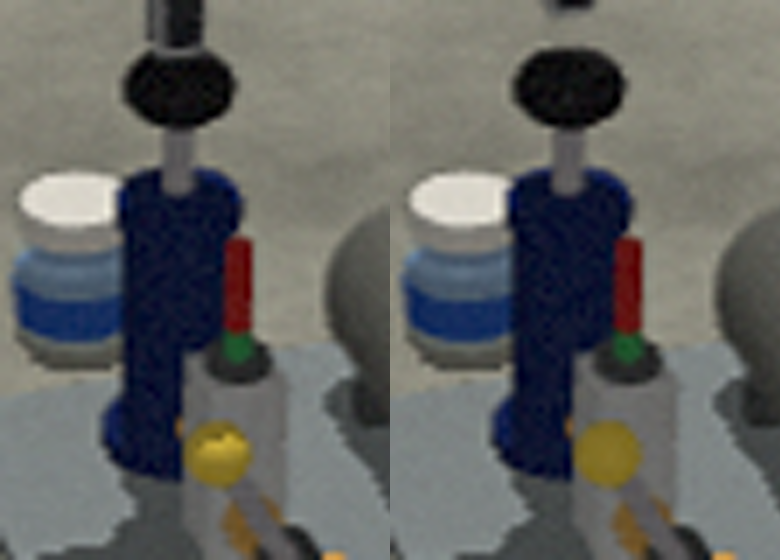

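The pin hasn't changed (top at row 238, green band at 332–360), so it is fully out and the plunger is up. Next I'll go behind the lever ball.

Request:
{"method": "jog_arm", "body": {
  "deltas": [
    [[0.087,-0.168,0],[0,0,0],-1],
    [[0.087,-0.168,0],[0,0,0],-1],
    [[0.087,-0.168,0],[0,0,0],-1],
    [[0.087,-0.168,0],[0,0,0],-1],
    [[0.087,-0.168,0],[0,0,0],-1]
  ]
}}

```text
t: 8.0
eef_pos: [0.4983, -0.0015, 0.2251]
ee_rot: [-3.141, -0.005, -2.958]
ft_force: [0.5, 0.7, 0.0]
finger_gap: -0.0002
gripper_force: 0.0
```

Request:
{"method": "jog_arm", "body": {
  "deltas": [
    [[0,0,0.05],[0,0,0],-1],
    [[0,0,0.1],[0,0,0],-1],
    [[0,0,0.115],[0,0,0],-1],
    [[0,0,0.115],[0,0,0],-1],
    [[0,0,0.115],[0,0,0],-1]
  ]
}}

```text
t: 8.5
eef_pos: [0.5002, 0.0029, 0.1118]
ee_rot: [3.141, -0.001, -2.951]
ft_force: [0.3, -0.6, 0.4]
finger_gap: 0.0
gripper_force: 0.0
```

```bash
python3 -c "
from h import *
rel([.600,.022,.107])
a=eyes.camera('side')[130:260,265:395];b=eyes.camera('top')[125:255,275:405]
cv2.imwrite('pics/c5.png',np.hstack([cv2.resize(i,None,fx=3,fy=3,interpolation=2) for i in(a,b)])[:,:,::-1])"
```

```text
8.5 [0.5002 0.0029 0.1118] [ 3.141e+00 -1.000e-03 -2.951e+00] F [ 0.3 -0.6  0.4] shift [-0.1016 -0.0002  0.0047] turn [ 0.001 -0.001  0.002]
```

View pics/c5.png

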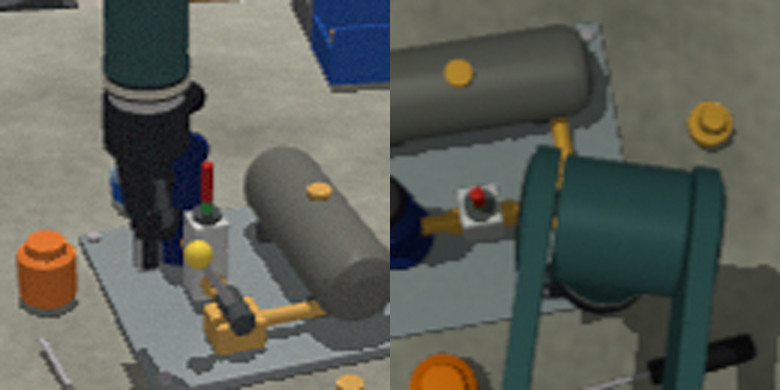

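The fingers stand about 50 mm behind the ball (198,254), level with it and clear of the pin. I'll lower a little and push towards the tank.

Request:
{"method": "jog_arm", "body": {
  "deltas": [
    [[-0.01,0,0.006],[0,0,0],-1],
    [[-0.03,0,0.006],[0,0,0],-1],
    [[-0.05,0,0.006],[0,0,0],-1],
    [[-0.07,0,0.006],[0,0,0],-1],
    [[-0.085,0,0.006],[0,0,0],-1]
  ]
}}

```text
t: 9.1
eef_pos: [0.5851, 0.0186, 0.107]
ee_rot: [-3.141, -0.0, -2.951]
ft_force: [-3.2, -0.4, -2.4]
finger_gap: -0.0001
gripper_force: 1.7
```

Request:
{"method": "jog_arm", "body": {
  "deltas": [
    [[-0.005,0,0],[0,0,0],-1],
    [[-0.01,0,0],[0,0,0],-1],
    [[-0.013,0,0],[0,0,0],-1],
    [[-0.013,0,0],[0,0,0],-1]
  ]
}}

```text
t: 9.5
eef_pos: [0.5961, 0.0209, 0.1058]
ee_rot: [3.141, -0.001, -2.952]
ft_force: [-2.1, -1.2, -2.1]
finger_gap: 0.0001
gripper_force: 1.3
```

Contact is steady at about 3 N and the lever isn't at its stop yet. I'll continue in small steps.

Request:
{"method": "jog_arm", "body": {
  "deltas": [
    [[-0.004,0,0],[0,0,0],-1],
    [[-0.004,0,0],[0,0,0],-1],
    [[-0.004,0,0],[0,0,0],-1]
  ]
}}

```text
t: 9.8
eef_pos: [0.5998, 0.0216, 0.106]
ee_rot: [3.141, -0.002, -2.951]
ft_force: [-3.9, -1.3, -2.6]
finger_gap: 0.0
gripper_force: 2.4
```

Request:
{"method": "jog_arm", "body": {
  "deltas": [
    [[-0.003,0,0],[0,0,0],-1],
    [[-0.003,0,0],[0,0,0],-1],
    [[-0.003,0,0],[0,0,0],-1]
  ]
}}

```text
t: 10.1
eef_pos: [0.6001, 0.0217, 0.1059]
ee_rot: [3.141, -0.008, -2.952]
ft_force: [-12.1, -1.6, 1.2]
finger_gap: 0.0
gripper_force: 6.3
```

The force jumped to 12 N with no further motion, so the lever is at its stop. I'll retreat and check.

Request:
{"method": "jog_arm", "body": {
  "deltas": [
    [[-0.002,0,0],[0,0,0],-1],
    [[-0.002,0,0],[0,0,0],-1],
    [[0.03,0,0],[0,0,0],-1],
    [[0.08,0,0],[0,0,0],-1],
    [[0.1,0,0],[0,0,0],-1]
  ]
}}

```text
t: 10.6
eef_pos: [0.5038, 0.0032, 0.107]
ee_rot: [-3.141, 0.003, -2.952]
ft_force: [-0.5, 0.2, -0.0]
finger_gap: 0.0002
gripper_force: 0.0
```

Request:
{"method": "jog_arm", "body": {
  "deltas": [
    [[0,0,-0.05],[0,0,0],-1],
    [[0.03,0,-0.1],[0,0,0],-1],
    [[0.06,0,-0.14],[0,0,0],-1],
    [[0.06,0,-0.14],[0,0,0],-1],
    [[0.06,0,-0.14],[0,0,0],-1]
  ]
}}

```text
t: 11.1
eef_pos: [0.4482, -0.0082, 0.2505]
ee_rot: [-3.139, 0.011, -2.952]
ft_force: [0.1, 0.0, -0.1]
finger_gap: -0.0003
gripper_force: 0.0
```

```bash
python3 -c "
from h import *
rel([.600,.022,.107])
a=eyes.camera('side')[130:260,265:395];b=eyes.camera('top')[125:255,275:405]
cv2.imwrite('pics/c6.png',np.hstack([cv2.resize(i,None,fx=3,fy=3,interpolation=2) for i in(a,b)])[:,:,::-1])"
```

```text
11.1 [ 0.4482 -0.0082  0.2505] [-3.139  0.011 -2.952] F [ 0.1  0.  -0.1] shift [-0.1532  0.0015  0.1452] turn [-0.003  0.011  0.002]
```

View pics/c6.png

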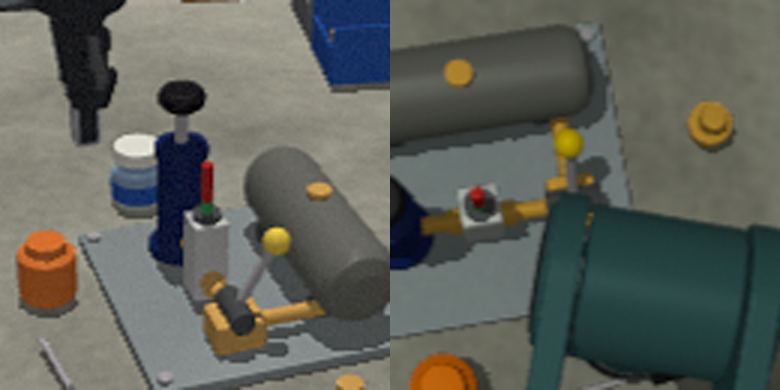

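The ball now leans towards the tank, at side (276,240) and top (568,142). The pin is out with its green band showing, the plunger is up, and the robot is clear. I'll check the ball's position and hand in if it is at its stop.

```bash
python3 -c "
from h import *
from cell import sign_off
b=tri((P(eyes.get_calibration('side')),P(eyes.get_calibration('top'))),((265+275/3,130+239/3),(275+177/3,125+141/3)));print(b)
d=(b[:2]-[.5493,.0126])@[.982,.19];print('travel',d)
if d>.066: print(sign_off())"
```

```text
[0.62481524 0.02730085 0.11342921]
travel 0.07694912854653113
the job is handed in; nothing more can be done
None
```

I handed the job in at about 11 s of robot time: the pin is fully out with its green band showing, the lever is over against its stop (about 77 mm of ball travel), the plunger is up, and the robot is clear of everything. I never went near the pin or the loose parts.

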